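# Find the heavy specimen pot

## Task

Slide the divider panel up out of the pot carrier and lower it into the empty grey wash-up tub, letting go only once it is down inside; then lift the two look-alike pots a few centimetres clear of the carrier one after the other to feel which is heavier - the left one (as the robot sees it) first, standing it back in its own bay before lifting the right one. Finish while still holding the heavier pot upright and still, at least 10 cm above the middle of the blue dissecting tray, with the lighter pot standing in its own bay and the panel left in the tub. Do not tip a pot over, and leave the beaker and the amber jar where they stand.

Things in the scene. Friction and masses are not known exactly. Their poses are not given: they have to be found in the camera images.
- carrier: Fixed grey carrier, base 136 x 170 x 6 mm; origin under its centre, on the bench. Square bays, 58 mm at the floor, flaring to 63, at local x = 0, y = +46 mm (left pot) and -46 mm (right), floor 6 mm up, walls to 15 mm. The panel stands between them (plane y = 0) in grooves, 12 mm wide, of two posts 70 mm tall at local x = +-47 to +-63.5 mm. Yaw within 0.5 rad of zero: local +y is the robot's left.
- panel_mid (a point): Centre of the loose white plastic divider panel: 110 mm wide (local x), 8 mm thick (y), 150 mm tall (z), 0.16 kg. It stands on the carrier's floor in the grooves, top edge 156 mm above the bench, plays 2 mm and slides straight up; its bottom edge must clear the 70 mm posts. While there, it is in the gripper's way at the pots.
- left_pot_mid (a point): Centre (half-way up) of the left pot, in the bay at local +y: upright opaque white cylinder, 50 mm in diameter, 76 mm tall with its fast grey lid (44 mm wide, top 8 mm). Standing in its bay, this point is 44 mm above the bench. Hidden contents rattle by 1 to 3 mm. One pot (either one) weighs 0.31 to 0.45 kg, the other 0.12 to 0.15 kg.
- right_pot_mid (a point): The same for the right pot, in the bay at local -y; the two pots look alike.
- tub: Fixed open empty grey rectangular wash-up tub, 220 x 160 x 70 mm (x, y, z), walls and floor 5 mm; origin at the centre of its underside, on the bench. It stands to the left or to the right of the carrier, the blue tray on the other side. The panel may stand, lean or lie in it in the end.
- tray_mid (a point): Centre of the floor of the fixed blue dissecting tray, 11 mm above the bench; tray 262 x 182 x 35 mm (x, y, z) with a pale grey floor. Empty.
- beaker: Glass beaker, 68 mm in diameter, 90 mm tall, loose, beyond the carrier; origin under its centre. To be left alone.
- jar: Amber glass jar, 64 mm in diameter, 100 mm tall, loose, beyond the carrier; origin under its centre. To be left alone.
Mind the look-alikes: they are no part of the job. Leave any red look-alike of the part that bears right_pot_mid alone.

How it is judged:
By the outcome, as a careful person would: the job done as asked, in the order asked, and still so for the second after the job is handed in, while the arm keeps its last pose, push and grip.
It also fails if it takes over 72 s, if anything falls off the work surface, if the arm or the gripper's body presses on something with over 40 N, if the wrist force passes 120 N, or if a joint passes its speed limit or range.

## Robot

A 6-joint arm with a two-finger parallel gripper is mounted at the origin on the work surface. World frame = base frame: x ahead of the robot, y to its left, z up, the work surface at z = 0. Lengths are in m, angles in rad, forces in N, time in s.
With the tool pointing down it reaches from about 0.3 to 0.775 m from the base axis. Payload 14.6 kg.
Tool frame: the origin (TCP) lies midway between the tips of the shut fingers; the grasp point (between the pads) lies 19 mm behind it (ctrl.tcp_to_grasp is the z of the grasp point in the tool frame, in m); z points along the fingers, y is the line along which they close (so a half turn about z gives the same grasp; the last joint's range is limited). The gripper opens to 94 mm and grips with 3 to 60 N. Pads are 16 mm wide; open, the fingers measure 119 mm over their backs; the gripper's body (75 mm by 177 mm) begins 78 mm behind the grasp point.
Start: joints at [-1.394, 0.3, 1.521, -0, 1.321, -0.067], TCP at [0.133, -0.534, 0.205] pointing down, gripper open.
Joint ranges: [-3.03, 3.03], [-0.79, 2.21], [0.23, 2.52], [-1.04, 4.18], [0, 3.07], [-2.55, 2.55]. Speed limits (rad/s): [2.22, 2.22, 2.57, 3.14, 3.14, 3.14].

## Interface

Orientations are given as [roll, pitch, yaw] about the fixed x, y, z axes, in that order (R = Rz(yaw) Ry(pitch) Rx(roll)).
In Python, from station import monitor, camera, ctrl gives the robot as it stands.
- The arm moves only by the tool apply_moves, never from a script. Its argument "plan" is one flat list of numbers, 4 for each row, row after row: the shift along the tool's x, y, z in mm, then the turn about the tool's z in rad. In form: [dx, dy, dz, spin, dx, dy, dz, spin, ...]. A call has 1 to 20 rows; each row shifts and turns the commanded pose from where the row before left it, along the tool's axes as they then stand; what a row does not reach is not made up. A row lasts 1/10 s, in which the tool goes at most 50 mm and 8.59 degrees, less where a joint would pass 70% of its speed; a pose out of reach is approached as far as the arm can. A call is refused whole if a number of a shift passes 50 or a number of a turn 0.15, either way. A call with a gripper value outside its range is refused whole. "hand" is the gripper command: -1 is shut, 1 is fully open, values between are in proportion, set as the call begins (left out, the last holds). The fingers move at their own pace and stop on an object; "squeeze" is the grip in N (left out, the last holds). Time passes only in rows, so rows that do not move let the fingers close. It gives the time, the measured TCP pose, the force, the opening and the grip force at its end, in the units of the state.
- monitor.get_obs(): the state, without advancing time (a new reading comes with each control period).
- camera(name): name is "scene" or "side" or "wrist"; returns a dict with "image" (420x560x3 uint8, red, green, blue), "range_z" (420x560 float32, m along the optical axis (not along the pixel's ray), 0 where there is no reading), "mtx" (3x3 intrinsics, pixels), "rvec" (rotation vector, rad) and "tvec" (3), from world to camera coordinates, as OpenCV has them. Camera axes: x right, y down, z forward; pixel columns grow to the right and rows downward; lengths in m; the calibration is good to about 2 mm. A picture is of the moment at which its call begins.
- ctrl.hand_in(): hands the job in; it is judged then, once.
The state is a dict: "time_s": time; "qpos": joint angles; "joint_vel": joint speeds; "tau": joint torques, N m; "ee_pos": TCP position; "eef_rot": TCP orientation; "force": force on the tool from outside, world axes, zero at the start; "moment": the same for the moment, N m; "grip_width": finger opening in m; "grip_force": force on a finger pad.
Only numpy, scipy, OpenCV 4.12 (cv2) and the standard library are available. Lean on these libraries where they do the work, as an engineer would, in place of code of your own. Each camera call takes 0.05 s, during which the arm holds its last target. There are 200 camera calls.

## Working session

There is one attempt and no reset: what is moved stays moved. The work goes in short steps, Python scripts to look and compute and a tool call to move; the robot and the scene stay as the last step left them, time stands still between calls to the robot, and variables do not carry over. Pictures are saved under pics/ and viewed, at most 10 in all, crops included, and the job is handed in when it is done.

Besides the shell and the picture viewer there is one more tool, called after "Emit:" as name(argument=value, ...) on one line, values as JSON. apply_moves: Moves the arm, as the interface text tells. Its arguments: {"type":"object","properties":{"plan":{"type":"array","items":{"type":"number"}},"hand":{"type":"number"},"squeeze":{"type":"number"}},"required":["plan"]}

```bash
mkdir -p pics; ls; cat > h.py <<'E'
import numpy as np, cv2
from station import monitor, camera, ctrl
def cam(n):
    c=camera(n); R=cv2.Rodrigues(np.array(c['rvec'],float))[0]; t=np.array(c['tvec'],float).ravel(); K=np.array(c['mtx'])
    c['R'],c['t'],c['K']=R,t,K; return c
def pts(c):
    d=c['range_z']; v,u=np.mgrid[:d.shape[0],:d.shape[1]]
    p=np.stack([(u-c['K'][0,2])/c['K'][0,0]*d,(v-c['K'][1,2])/c['K'][1,1]*d,d],-1)
    P=(p-c['t'])@c['R']; P[d==0]=np.nan; return P
def ray(c,u,v,z):
    r=c['R'].T@(np.linalg.inv(c['K'])@[u,v,1]); o=-c['R'].T@c['t']; return o+r*(z-o[2])/r[2]
def save(c,f): cv2.imwrite('pics/'+f,c['image'][:,:,::-1])
E
python3 - <<'E'
from h import *
for n in ['scene','side']:
    c=cam(n); save(c,n+'0.png'); np.savez(n+'0.npz',P=pts(c),im=c['image']); print(n,-c['R'].T@c['t'])
print(monitor.get_obs())
E
```

```text
pics
scene [ 1.7616407  -0.18661032  0.85526355]
side [0.56704224 0.6645788  0.86372426]
{'time_s': 0.1, 'qpos': array([-1.39360413e+00,  3.00410126e-01,  1.52151048e+00, -7.87770431e-06,
        1.32074205e+00, -6.65908449e-02]), 'joint_vel': array([-1.36115543e-03, -1.71412003e-03, -2.43327088e-03,  9.88692570e-04,
       -6.02946596e-05, -1.72686699e-03]), 'tau': array([ 6.31894327e-04, -5.32644188e+01, -3.53283012e+01,  7.09981145e-02,
        2.34709441e-02, -4.80254232e-05]), 'ee_pos': array([ 0.13271347, -0.53349678,  0.20494965]), 'eef_rot': array([-3.14052452e+00, -6.35858380e-05,  2.43784964e-01]), 'force': array([ 0.21228978, -0.5233332 , -0.0987234 ]), 'moment': array([ 0.04769213, -0.01841854, -0.08142077]), 'grip_force': 0.0, 'grip_width': 0.09394431533395364}
```

View pics/scene0.png

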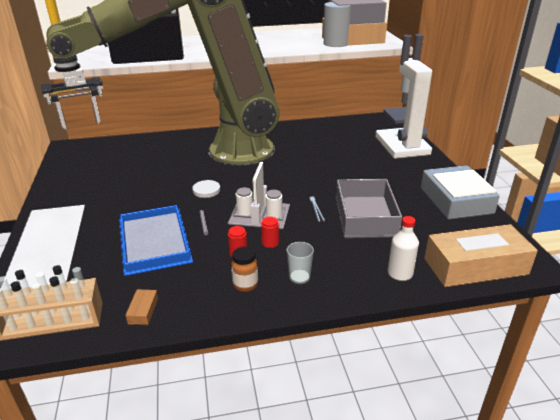

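View pics/side0.png

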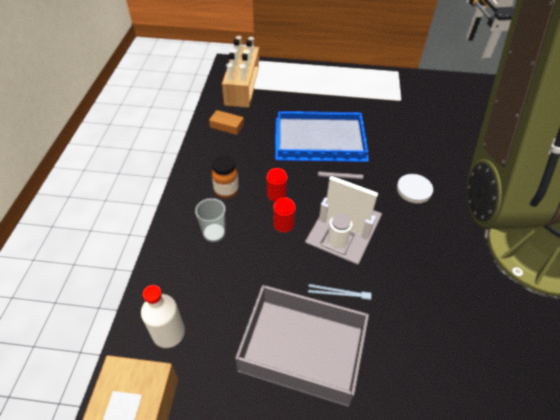

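The scene view faces the robot, so its right is robot-left. The carrier is at (262,205), with the panel at (258,188) and white pots at (244,202) and (273,203). The empty tub is at (368,207) and the blue tray at (154,238). The jar is at (245,268) and the beaker at (300,262).

Candidates for look-alikes:
- **Pots:** the red ones at (237,240) and (270,232) are not in the bays, so the white ones in the bays are meant.
- **Tub:** the grey box at (458,190) holds something white, so the empty one at (368,207) is meant.

```bash
python3 - <<'E'
from h import *
for n in ['side','scene']:
    d=np.load(n+'0.npz');P=d['P'];im=d['im'].astype(int)
    hsv=cv2.cvtColor(d['im'],cv2.COLOR_RGB2HSV).astype(int)
    z=P[...,2]; 
    reg=(P[...,0]>.3)&(P[...,0]<.75)&(abs(P[...,1])<.5)
    def rect(m,name):
        m=m.astype(np.uint8); k,l,s,ce=cv2.connectedComponentsWithStats(m)
        for i in range(1,k):
            if s[i,4]>25:
                q=P[l==i]; r=cv2.minAreaRect((q[:,:2]*1000).astype(np.float32))
                print(n,name,s[i,4],ce[i].round(),'med',np.median(q,0).round(4),'rect',np.round(r[0],1),np.round(r[1],1),round(r[2],1))
    rect(reg&(z>.1)&(z<.17)&(hsv[...,1]<60),'panel')
    rect(reg&(z>.148)&(z<.164),'paneltop')
    rect(reg&(z>.076)&(z<.088),'pottop')
    rect(reg&(z>.063)&(z<.074),'tubrim/posts')
    rect(reg&(z>.003)&(z<.06)&(hsv[...,0]>105)&(hsv[...,0]<125)&(hsv[...,1]>150),'tray')
    rect(reg&(z>.001)&(z<.02)&(hsv[...,1]<60)&(hsv[...,2]>60),'floors')
    rect(reg&(z>.015)&(hsv[...,1]>200)&((hsv[...,0]<5)|(hsv[...,0]>175)),'red')
from PIL import Image
E
python3 - <<'E'
import cv2
im=cv2.imread('pics/side0.png')[150:270,250:410];cv2.imwrite('pics/crop.png',cv2.resize(im,None,fx=5,fy=5,interpolation=2))
E
```

```text
side panel 949 [352. 194.] med [ 0.4702 -0.0013  0.133 ] rect [471.3  -4.4] [ 12.2 110.1] 69.9
side paneltop 249 [353. 187.] med [ 0.471  -0.003   0.1552] rect [470.6  -4.7] [ 12.  108.9] 68.8
side pottop 110 [277. 174.] med [ 0.6484 -0.0942  0.0773] rect [647.5 -93.7] [35.3 44.2] 35.1
side pottop 139 [284. 205.] med [0.622  0.0041 0.0772] rect [621.    2.7] [42.  39.3] 66.6
side pottop 163 [349. 208.] med [ 0.4698 -0.0011  0.0818] rect [471.4  -1.6] [  6.2 108. ] 70.7
side pottop 256 [341. 222.] med [0.4874 0.0407 0.0824] rect [487.3  37.7] [45.1 41.8] 85.0
side tubrim/posts 84 [276. 181.] med [ 0.6477 -0.0762  0.0686] rect [648.9 -83.5] [48.  28.7] 8.7
side tubrim/posts 229 [348. 212.] med [4.657e-01 3.000e-04 6.950e-02] rect [471.6  -3.8] [ 24.5 127.2] 69.6
side tubrim/posts 94 [284. 212.] med [0.6186 0.0197 0.0683] rect [619.6  11.1] [47.7 31.6] 7.6
side tubrim/posts 67 [339. 230.] med [0.4915 0.0579 0.0691] rect [489.9  52.2] [21.8 45.9] 73.8
side tubrim/posts 1335 [304. 341.] med [0.5466 0.3333 0.0695] rect [548.5 313.9] [162.1 220.3] 80.0
side tray 1720 [321. 140.] med [ 0.546
[... 2434 characters left out ...]
t [503.  330.9] [138.4 134.5] 79.5
scene floors 123 [316. 209.] med [0.4846 0.1766 0.004 ] rect [475.  175.3] [ 22.8 147.2] 89.1
scene floors 656 [257. 217.] med [ 0.4948 -0.0328  0.0082] rect [465.6  -4.1] [175.1 155.2] 69.9
scene floors 111 [203. 222.] med [ 0.495  -0.1784  0.0114] rect [ 477.6 -179.4] [141.4  14. ] 2.5
scene floors 2181 [153. 237.] med [ 0.5415 -0.327   0.0123] rect [ 533.4 -326.8] [213.5 156.1] 6.1
scene floors 306 [369. 234.] med [0.6545 0.288  0.0101] rect [653.2 289.3] [155.6  40.4] 68.0
scene red 384 [270. 230.] med [ 0.6382 -0.0016  0.0557] rect [628.3   1.1] [45.7 41.1] 76.7
scene red 352 [237. 237.] med [ 0.665  -0.0967  0.0672] rect [654.4 -93.6] [46.7 45.7] 39.1
```

View pics/crop.png

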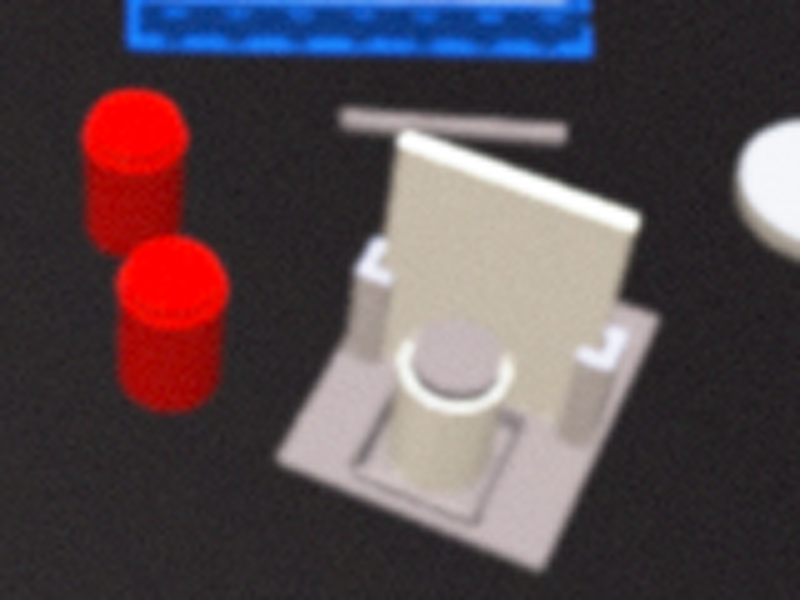

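The measured heights and sizes check out: panel top 0.156, lids 0.082, tub rim 0.070, panel 110 mm wide. The estimates are:

| Item | Position (m) | Yaw |
|---|---|---|
| Carrier | (0.473, -0.005) | -0.36 rad |
| Tub | (0.548, 0.314) | -0.17 rad |
| Tray | (0.547, -0.326) | – |

The crop confirms the white grey-lidded pot in its bay, with the red pots standing outside the carrier. Moving now.

Emit:
apply_moves(plan=[0,0,0,0.1,0,0,0,0.1,0,0,0,0.1,0,0,0,0.1,0,0,0,0.1,0,0,0,0.104,9.4,-40,0,0,9.4,-40,0,0,9.4,-40,0,0,9.4,-40,0,0,9.4,-40,0,0,9.4,-40,0,0,9.4,-40,0,0,9.4,-40,0,0,9.4,-40,0,0,9.4,-40,0,0,9.4,-40,0,0,9.4,-40,0,0,9.4,-40,0,0,9.4,-40,0,0], hand=1)

```text
time_s: 2.1
ee_pos: [0.4539, -0.0543, 0.2054]
eef_rot: [3.142, 0.0, -0.36]
force: [0.6, -0.0, 0.3]
grip_width: 0.0939
grip_force: 0.0
```

```bash
cat >> h.py <<'E'
def go(x,y,z,yaw=None,o=None):
    "print the shift to a TCP target in tool axes, mm, and the spin (after the shift)"
    o=monitor.get_obs(); p=o['ee_pos']; w=o['eef_rot'][2]
    R=cv2.Rodrigues(np.array([0,0,w]))[0]@np.diag([1,-1,-1.])
    print('at',p.round(4),'rot',o['eef_rot'].round(3),'t',round(o['time_s'],2),'shift',(R.T@(np.array([x,y,z])-p)*1000).round(1),'spin',None if yaw is None else round(w-yaw,3),'F',o['force'].round(2),'w',round(o['grip_width'],4))
E
python3 - <<'E'
from h import *
go(.473,-.005,.205,-.36)
c=cam('wrist');save(c,'w1.png');P=pts(c);z=P[...,2]
for a,b in [(.148,.164),(.0735,.09)]:
    k,l,s,ce=cv2.connectedComponentsWithStats(((z>a)&(z<b)).astype(np.uint8))
    for i in range(1,k):
        if s[i,4]>100:
            q=P[l==i]; r=cv2.minAreaRect((q[:,:2]*1000).astype(np.float32)); print(s[i],ce[i].round(),np.round(r[0],1),np.round(r[1],1),round(r[2],1),q[:,2].mean())
E
```

```text
at [ 0.4539 -0.0543  0.2054] rot [ 3.142  0.    -0.36 ] t 2.1 shift [  0.5 -52.9   0.4] spin -0.0 F [ 0.55 -0.01  0.29] w 0.0939
[ 210  163   18  127 1403] [218. 225.] [470.5  -5.7] [  8.6 109.4] 69.4 0.15516573089017244
[223   0  47  27 960] [246.  11.] [638.6 -90.6] [42.8 21.3] 69.8 0.0759770328610429
[ 145   47   45   49 1694] [167.  71.] [619.9   1.3] [43.2 42.8] 55.7 0.07588193041121848
[228 157  11 100 239] [235. 205.] [469.9  -9.5] [  6.  108.1] 72.6 0.08184432933639603
[ 253  185   44   44 1440] [275. 207.] [454.5 -48.4] [47.5 48.9] 70.0 0.08088690249043506
[ 170  186   43   43 1435] [191. 207.] [486.3  36.2] [45.3 47.6] 80.4 0.08090809225358361
```

View pics/w1.png

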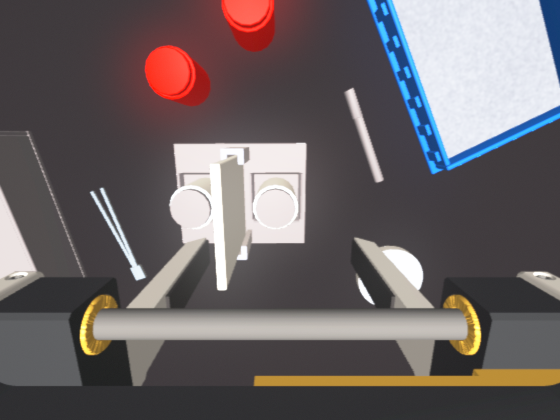

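The wrist view shows the panel top edge at (218,225) and the pots at (191,207) and (275,207). They agree with the estimates to within 3 mm, so I use panel centre (0.472, -0.0055).

Emit:
apply_moves(plan=[0,-26,0,0,0,-26,0,0,0,0,0,0,0,0,20,0,0,0,25,0,0,0,25,0,0,0,15,0,0,0,7,0,0,0,0,0])

```text
time_s: 3.05
ee_pos: [0.4712, -0.0078, 0.1129]
eef_rot: [3.141, 0.001, -0.361]
force: [0.5, 0.4, -0.5]
grip_width: 0.094
grip_force: 0.0
```

Emit:
apply_moves(plan=[0,0,0,0,0,0,0,0,0,0,0,0,0,0,0,0,0,0,0,0,0,0,0,0,0,0,0,0,0,0,0,0,0,0,0,0,0,0,0,0,0,0,0,0,0,0,0,0], hand=-1, squeeze=25)

```text
time_s: 4.25
ee_pos: [0.4716, -0.0074, 0.1135]
eef_rot: [-3.142, -0.0, -0.36]
force: [-0.3, -0.3, 0.5]
grip_width: 0.0078
grip_force: 25.0
```

Emit:
apply_moves(plan=[0,0,-5,0,0,0,-8,0,0,0,-10,0,0,0,-10,0,0,0,-10,0,0,0,-12,0,0,0,-12,0,0,0,-12,0,0,0,-12,0,0,0,-12,0,0,0,-10,0,0,0,-7,0,0,0,0,0,0,0,0,0])

```text
time_s: 5.65
ee_pos: [0.4715, -0.0074, 0.2331]
eef_rot: [3.141, 0.0, -0.36]
force: [0.2, 0.2, -1.2]
grip_width: 0.0079
grip_force: 25.0
```

```bash
python3 - <<'E'
from h import *
go(.548,.314,.233,1.40)
c=cam('side');P=pts(c);z=P[...,2]
m=(z>.19)&(z<.30)&(abs(P[...,0]-.47)<.08)&(abs(P[...,1])<.06); print(m.sum())
q=P[(z>.07)&(z<.135)&(abs(P[...,0]-.47)<.058)&(abs(P[...,1]+.005)<.03)]; print(len(q), np.percentile(q[:,2],[0,1,5,50,95]).round(3))
o=monitor.get_obs();print(o['force'],o['moment'],o['qpos'].round(2))
save(c,'s1.png')
E
```

```text
at [ 0.4715 -0.0074  0.2331] rot [ 3.141  0.    -0.36 ] t 5.65 shift [-4.170e+01 -3.277e+02  1.000e-01] spin -1.76 F [ 0.19  0.21 -1.2 ] w 0.0079
1489
289 [0.07  0.07  0.071 0.083 0.134]
[ 0.26502138  0.62365966 -1.52300022] [0.05880656 0.06152263 0.00429709] [-0.09  0.1   1.69 -0.    1.35  1.84]
```

View pics/s1.png

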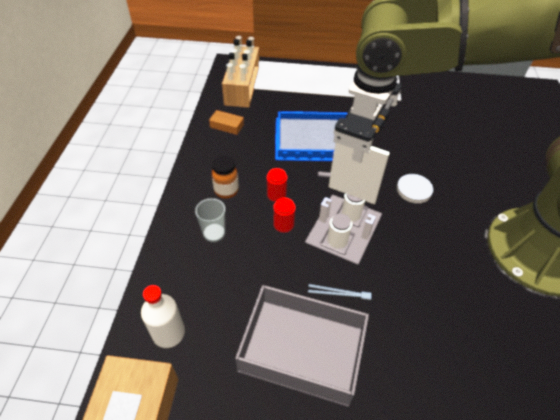

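Panel is out, with its bottom about 126 mm up and both pots still in their bays. Next I carry it to the tub.

Emit:
apply_moves(plan=[-1,-8,0,0,-2,-16,0,0,-3,-24,0,0,-3.5,-26,0,0,-3.5,-26,0,0,-3.5,-26,0,0,-3.5,-26,0,0,-3.5,-26,0,0,-3.5,-26,0,0,-3.5,-26,0,0,-3.5,-26,0,0,-3,-26,0,0,-3,-24,0,0,-1,-14,0,0,0,-8,0,0,0,0,0,0])

```text
time_s: 7.3
ee_pos: [0.5487, 0.3148, 0.2327]
eef_rot: [3.141, 0.001, -0.359]
force: [0.4, -0.0, -1.9]
grip_width: 0.0079
grip_force: 25.0
```

Emit:
apply_moves(plan=[0,0,0,-0.06,0,0,0,-0.1,0,0,0,-0.1,0,0,0,-0.1,0,0,0,-0.1,0,0,0,-0.1,0,0,0,-0.1,0,0,0,-0.1,0,0,0,-0.1,0,0,0,-0.1,0,0,0,-0.1,0,0,0,-0.1,0,0,0,-0.1,0,0,0,-0.1,0,0,0,-0.1,0,0,0,-0.1,0,0,0,-0.1,0,0,0,-0.1,0,0,0,0,0,0,0,0])

```text
time_s: 9.3
ee_pos: [0.5488, 0.3136, 0.2335]
eef_rot: [-3.142, 0.0, 1.396]
force: [0.7, -0.7, -2.3]
grip_width: 0.0076
grip_force: 25.0
```

```bash
python3 - <<'E'
from h import *
go(.548,.314,.117,1.40)
c=cam('side');save(c,'s2.png')
E
```

```text
at [0.5488 0.3136 0.2335] rot [-3.142  0.     1.396] t 9.3 shift [  0.3  -0.9 116.5] spin -0.004 F [ 0.67 -0.68 -2.26] w 0.0076
```

View pics/s2.png

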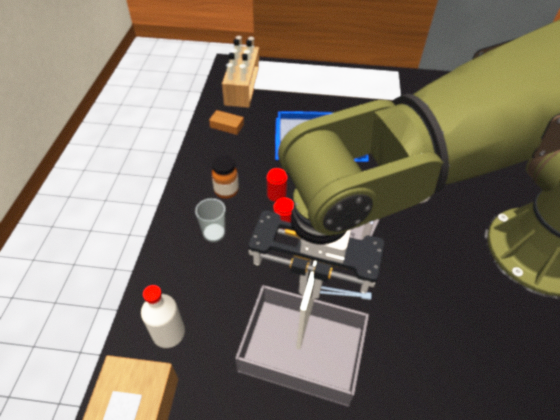

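The panel hangs over the tub's middle, across its short side (bottom near (303,345)). Lowering it.

Emit:
apply_moves(plan=[0,0,6,0,0,0,12,0,0,0,14,0,0,0,14,0,0,0,14,0,0,0,14,0,0,0,14,0,0,0,12,0,0,0,8,0,0,0,5,0,0,0,3,0,0,0,2,0,0,0,1,0,0,0,0,0,0,0,0,0])

```text
time_s: 10.85
ee_pos: [0.549, 0.3141, 0.1147]
eef_rot: [3.141, -0.0, 1.4]
force: [0.8, 0.0, -1.2]
grip_width: 0.0079
grip_force: 25.0
```

Emit:
apply_moves(plan=[0,0,1,0,0,0,1,0,0,0,0.5,0,0,0,0,0,0,0,0,0])

```text
time_s: 11.35
ee_pos: [0.549, 0.3141, 0.1125]
eef_rot: [3.141, -0.0, 1.4]
force: [-1.4, 0.9, 5.6]
grip_width: 0.0079
grip_force: 25.0
```

Contact on the tub floor at +5.6 N. Releasing, then retreating straight up.

Emit:
apply_moves(plan=[0,0,0,0,0,0,0,0,0,0,0,0,0,0,0,0,0,0,0,0,0,0,0,0,0,0,0,0,0,0,0,0,0,0,-15,0,0,0,-25,0,0,0,-25,0,0,0,-25,0,0,0,-20,0,0,0,-10,0,0,0,0,0], hand=1)

```text
time_s: 12.85
ee_pos: [0.5492, 0.3142, 0.2338]
eef_rot: [3.139, -0.002, 1.4]
force: [0.8, -1.0, -0.4]
grip_width: 0.0942
grip_force: 0.0
```

```bash
python3 - <<'E'
from h import *
go(.4875,.0375,.233,-.36)
c=cam('scene');save(c,'s3.png')
E
```

```text
at [0.5492 0.3142 0.2338] rot [ 3.139e+00 -2.000e-03  1.400e+00] t 12.85 shift [-283.2  -13.7    0.8] spin 1.76 F [ 0.77 -0.98 -0.44] w 0.0942
```

View pics/s3.png

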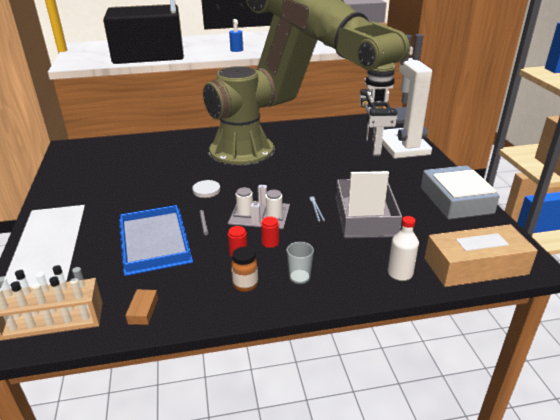

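The panel stands upright in the tub at (368,205), and everything else is untouched. Next is the left pot at (0.488, 0.037), gripped along local x (tool yaw 1.21).

Emit:
apply_moves(plan=[-10,0,0,0,-20,-1,0,0,-27,-2,0,0,-27,-2,0,0,-27,-2,0,0,-27,-2,0,0,-27,-2,0,0,-27,-1,0,0,-27,-1,0,0,-27,0,0,0,-22,0,0,0,-15,0,0,0,0,0,0,0.06,0,0,0,0.07,0,0,0,0.06,0,0,0,0,0,0,0,0])

```text
time_s: 14.6
ee_pos: [0.4875, 0.0371, 0.2314]
eef_rot: [-3.141, 0.0, 1.211]
force: [-0.7, -0.2, -0.1]
grip_width: 0.094
grip_force: 0.0
```

```bash
python3 - <<'E'
from h import *
go(.488,.0366,.031,1.21)
c=cam('wrist');P=pts(c);z=P[...,2]
k,l,s,ce=cv2.connectedComponentsWithStats(((z>.0735)&(z<.09)&(abs(P[...,0]-.47)<.08)).astype(np.uint8))
for i in range(1,k):
    if s[i,4]>100:
        q=P[l==i]; r=cv2.minAreaRect((q[:,:2]*1000).astype(np.float32)); print(s[i],ce[i].round(),np.round(r[0],1),np.round(r[1],1),q[:,2].mean(), cv2.minEnclosingCircle((q[:,:2]*1000).astype(np.float32)))
E
```

```text
at [0.4875 0.0371 0.2314] rot [-3.141  0.     1.211] t 14.6 shift [ -0.3   0.7 200.4] spin 0.001 F [-0.73 -0.24 -0.09] w 0.094
[ 258  180   42   41 1255] [279. 200.] [485.7  37.4] [48.6 48.2] 0.08095601993640238 ((485.7033386230469, 37.73548889160156), 24.74465560913086)
[ 260  254   39   37 1072] [279. 272.] [453.7 -47. ] [45.  48.2] 0.08089316436516206 ((453.49884033203125, -48.255760192871094), 24.730947494506836)
```

Emit:
apply_moves(plan=[0,0,10,0,0,0,20,0,0,0,25,0,0,0,25,0,0,0,25,0,0,0,25,0,0,0,20,0,0,0,16,0,0,0,14,0,0,0,10,0,0,0,7,0,0,0,3,0,0,0,0,0,0,0,0,0])

```text
time_s: 16.05
ee_pos: [0.4881, 0.0374, 0.0324]
eef_rot: [3.141, -0.0, 1.21]
force: [0.8, -0.1, 0.3]
grip_width: 0.0939
grip_force: 0.0
```

Emit:
apply_moves(plan=[0,0,0,0,0,0,0,0,0,0,0,0,0,0,0,0,0,0,0,0,0,0,0,0,0,0,0,0,0,0,0,0,0,0,0,0,0,0,0,0], hand=-1, squeeze=25)

```text
time_s: 17.05
ee_pos: [0.4879, 0.0374, 0.032]
eef_rot: [-3.141, 0.0, 1.21]
force: [-0.6, 0.5, 1.6]
grip_width: 0.0483
grip_force: 25.0
```

Emit:
apply_moves(plan=[0,0,-3,0,0,0,-5,0,0,0,-8,0,0,0,-8,0,0,0,-8,0,0,0,-6,0,0,0,-5,0,0,0,-2,0,0,0,0,0,0,0,0,0,0,0,0,0,0,0,0,0,0,0,0,0])

```text
time_s: 18.35
ee_pos: [0.4878, 0.0373, 0.0768]
eef_rot: [-3.141, 0.0, 1.21]
force: [1.1, 0.3, -1.5]
grip_width: 0.0486
grip_force: 25.0
```

```bash
cat > f.py <<'E'
from h import *
import time
F=[]
for i in range(8):
    camera('wrist'); F.append(monitor.get_obs()['force'])
F=np.array(F);print(F.mean(0).round(2),F.std(0).round(2),monitor.get_obs()['tau'].round(3),monitor.get_obs()['grip_width'])
E
python3 f.py
```

```text
[-0.03  0.27 -1.58] [0.36 0.6  0.38] [-0.0000e+00 -4.9229e+01 -3.0020e+01  6.3000e-02 -1.1000e-02  0.0000e+00] 0.0483659739594046
```

The left pot reads about 1.6 N, which suggests it is the light one. Standing it back in its bay.

Emit:
apply_moves(plan=[0,0,4,0,0,0,7,0,0,0,8,0,0,0,8,0,0,0,7,0,0,0,5,0,0,0,3,0,0,0,2,0,0,0,1,0,0,0,0,0,0,0,0,0,0,0,0,0])

```text
time_s: 19.95
ee_pos: [0.488, 0.0374, 0.0321]
eef_rot: [3.141, -0.0, 1.21]
force: [-0.4, -0.5, -1.9]
grip_width: 0.0487
grip_force: 25.0
```

```bash
python3 - <<'E'
from h import *
go(.488,.0366,.031,1.21)
E
```

```text
at [0.488  0.0374 0.0321] rot [ 3.141 -0.     1.21 ] t 19.95 shift [-0.7  0.3  1.1] spin -0.0 F [-0.38 -0.51 -1.89] w 0.0487
```

Emit:
apply_moves(plan=[0,0,0.5,0,0,0,0.5,0,0,0,0,0,0,0,0,0])

```text
time_s: 20.35
ee_pos: [0.488, 0.0374, 0.0319]
eef_rot: [3.141, -0.0, 1.21]
force: [-5.3, 0.2, 14.1]
grip_width: 0.0488
grip_force: 25.0
```

Pot is down on the bay floor. Opening, going up and over to the right pot.

Emit:
apply_moves(plan=[0,0,-0.5,0,0,0,0,0,0,0,0,0,0,0,0,0,0,0,0,0,0,0,0,0,0,0,0,0,0,0,0,0], hand=1)

```text
time_s: 21.15
ee_pos: [0.4879, 0.0373, 0.0314]
eef_rot: [-3.142, -0.0, 1.21]
force: [-0.3, -0.1, -0.7]
grip_width: 0.094
grip_force: 0.0
```

Emit:
apply_moves(plan=[0,0,-8,0,0,0,-15,0,0,0,-20,0,0,0,-20,0,0,0,-20,0,0,0,-20,0,0,0,-20,0,0,0,-15,0,0,0,-7,0,-15,0,0,0,-25,0,0,0,-25,0,0,0,-17,0,0,0,-10,0,0,0,0,0,0,0,0,0,0,0])

```text
time_s: 22.75
ee_pos: [0.4553, -0.0486, 0.1762]
eef_rot: [-3.141, -0.0, 1.209]
force: [0.7, 0.6, -0.6]
grip_width: 0.0934
grip_force: 0.0
```

```bash
python3 - <<'E'
from h import *
go(.456,-.0490,.032,1.21)
c=cam('wrist');P=pts(c);z=P[...,2];save(c,'w2.png')
k,l,s,ce=cv2.connectedComponentsWithStats(((z>.0735)&(z<.09)&(abs(P[...,0]-.47)<.08)).astype(np.uint8))
for i in range(1,k):
    if s[i,4]>100:
        q=P[l==i]; print(s[i],ce[i].round(),q[:,2].mean(), cv2.minEnclosingCircle((q[:,:2]*1000).astype(np.float32)))
E
```

```text
at [ 0.4553 -0.0486  0.1762] rot [-3.141 -0.     1.209] t 22.75 shift [-1.000e-01  7.000e-01  1.442e+02] spin -0.001 F [ 0.73  0.59 -0.61] w 0.0934
[ 253   89   54   55 2218] [280. 116.] 0.08090379691865636 ((487.1796569824219, 36.767127990722656), 24.720809936523438)
[ 254  189   49   47 1734] [278. 212.] 0.08098655500115835 ((453.59967041015625, -48.523345947265625), 24.62549591064453)
```

View pics/w2.png

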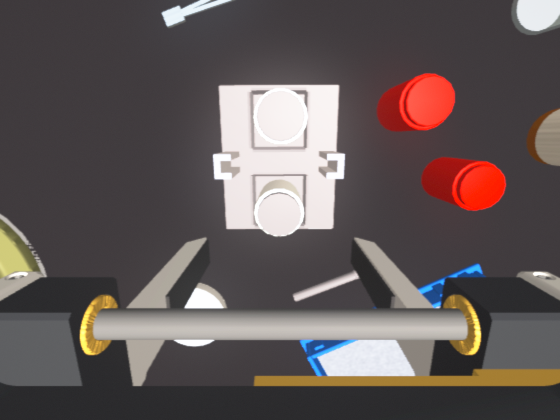

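The left pot is upright in its own bay at (280,116), with its lid at z = 0.081 as before. The right pot is under the gripper at (278,212). Descending on it.

Emit:
apply_moves(plan=[0,0,10,0,0,0,18,0,0,0,20,0,0,0,20,0,0,0,20,0,0,0,18,0,0,0,15,0,0,0,12,0,0,0,7,0,0,0,4,0,0,0,0,0,0,0,0,0])

```text
time_s: 24.0
ee_pos: [0.4557, -0.0487, 0.0328]
eef_rot: [3.141, -0.0, 1.21]
force: [0.4, -1.0, -0.1]
grip_width: 0.0937
grip_force: 0.0
```

Emit:
apply_moves(plan=[0,0,0,0,0,0,0,0,0,0,0,0,0,0,0,0,0,0,0,0,0,0,0,0,0,0,0,0,0,0,0,0,0,0,0,0,0,0,0,0], hand=-1, squeeze=30)

```text
time_s: 25.0
ee_pos: [0.4553, -0.0487, 0.0324]
eef_rot: [-3.141, 0.0, 1.21]
force: [-2.4, 0.7, 2.5]
grip_width: 0.0489
grip_force: 30.0
```

Emit:
apply_moves(plan=[0,0,-3,0,0,0,-5,0,0,0,-8,0,0,0,-8,0,0,0,-8,0,0,0,-6,0,0,0,-5,0,0,0,-2,0,0,0,0,0,0,0,0,0,0,0,0,0,0,0,0,0,0,0,0,0])

```text
time_s: 26.3
ee_pos: [0.4553, -0.0487, 0.0773]
eef_rot: [-3.141, 0.0, 1.21]
force: [-0.2, -0.2, -4.3]
grip_width: 0.0483
grip_force: 30.0
```

```bash
python3 f.py; python3 -c "
from h import *
go(.547,-.326,.2)"
```

```text
[ 0.04  0.09 -4.03] [0.51 0.61 0.58] [ 0.0000e+00 -4.6377e+01 -3.0553e+01  6.1000e-02  4.0000e-03 -0.0000e+00] 0.04858942560418349
at [ 0.4554 -0.0487  0.0774] rot [-3.142  0.     1.21 ] t 26.7 shift [-227.1  183.6 -122.6] spin None F [ 0.64  0.91 -3.65] w 0.0486
```

The right pot reads 4.0 N against 1.6 N, so it is the heavier one. Raising it, then carrying it gently over the tray.

Emit:
apply_moves(plan=[0,0,-5,0,0,0,-10,0,0,0,-14,0,0,0,-15,0,0,0,-15,0,0,0,-15,0,0,0,-15,0,0,0,-15,0,0,0,-15,0,0,0,-12,0,0,0,-8,0,0,0,-4,0,0,0,0,0])

```text
time_s: 28.0
ee_pos: [0.4555, -0.0487, 0.2207]
eef_rot: [3.141, -0.0, 1.21]
force: [-1.0, -0.2, -4.7]
grip_width: 0.0483
grip_force: 30.0
```

Emit:
apply_moves(plan=[-4,3,0,0,-7,6,0,0,-10,8,0,0,-13,11,0,0,-15,12,0,0,-15,12,0,0,-15,12,0,0,-15,12,0,0,-15,12,0,0,-15,12,0,0,-15,12,0,0,-15,12,0,0,-15,12,0,0,-15,12,0,0,-13,11,0,0,-11,9,0,0,-8,7,0,0,-6,5,0,0,-3,2,0,0,-2,2,0,0])

```text
time_s: 30.0
ee_pos: [0.5473, -0.3263, 0.2203]
eef_rot: [-3.141, -0.0, 1.21]
force: [-0.3, -0.1, -4.9]
grip_width: 0.0484
grip_force: 30.0
```

Emit:
apply_moves(plan=[0,0,0,0,0,0,0,0,0,0,0,0,0,0,0,0,0,0,0,0,0,0,0,0,0,0,0,0])

```text
time_s: 30.7
ee_pos: [0.5473, -0.3261, 0.2205]
eef_rot: [-3.142, 0.0, 1.21]
force: [0.0, -0.4, -3.4]
grip_width: 0.0482
grip_force: 30.0
```

```bash
python3 - <<'E'
from h import *
go(.547,-.326,.22)
c=cam('side');save(c,'s4.png')
c=cam('scene');P=pts(c);hsv=cv2.cvtColor(c['image'],cv2.COLOR_RGB2HSV)
z=P[...,2];m=(hsv[...,0]>105)&(hsv[...,0]<125)&(hsv[...,1]>150)&(z>.028)&(z<.04)&(P[...,1]<-.15)&(P[...,0]<.75)
for Q,k in [(P,m)]:
    r=cv2.minAreaRect((Q[k][:,:2]*1000).astype(np.float32));print(r)
k,l,s,ce=cv2.connectedComponentsWithStats(((z>.12)&(z<.30)&(hsv[...,1]<40)&(hsv[...,2]>120)&(abs(P[...,0]-.547)<.06)&(abs(P[...,1]+.326)<.06)).astype(np.uint8))
for i in range(1,k):
    if s[i,4]>60: q=P[l==i]; print(s[i],q.min(0).round(3),q.max(0).round(3))
im=np.vstack([cv2.imread('pics/s4.png'),]) 
cv2.imwrite('pics/fin.png',np.hstack([cv2.resize(im,(400,300)),cv2.resize(c['image'][:,:,::-1],(400,300))]))
E
```

```text
at [ 0.5473 -0.3261  0.2205] rot [-3.142  0.     1.21 ] t 30.7 shift [-0.1 -0.4  0.5] spin None F [ 0.04 -0.41 -3.39] w 0.0482
((547.7589111328125, -324.4583740234375), (262.03070068359375, 177.72291564941406), 6.164057731628418)
[128 151  24  37 596] [ 0.522 -0.349  0.194] [ 0.592 -0.301  0.296]
```

View pics/fin.png

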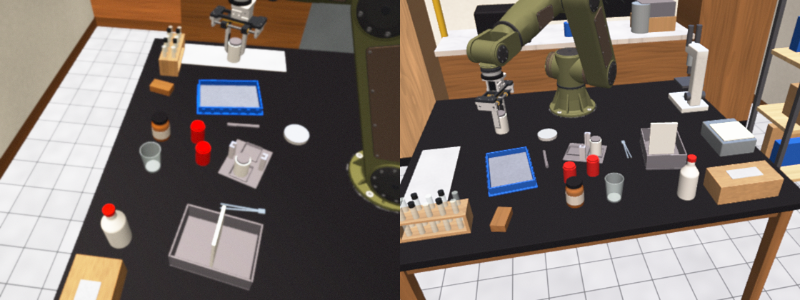

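The held pot is upright with its base at z = 0.194, about 180 mm above the tray floor. It is over (0.547, -0.326), and the tray rim fit gives its centre as (0.548, -0.324). The light pot is in its bay, the panel stands in the tub, and the jar and beaker are unmoved. Handing in.

```bash
python3 -c "
from station import ctrl
print(ctrl.hand_in())"
```

```text
the job is handed in; nothing more can be done
None
```

The job is handed in (about 31 s on the robot's clock; no verdict was returned): the right pot is the heavier (about 4.0 N against 1.6 N) and is held upright about 18 cm above the tray's middle, with the lighter left pot back in its bay and the panel standing in the tub.

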